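# Put the stacking spice tower together

### The arm

A 7-joint arm with a two-finger parallel gripper is mounted at the origin on the work surface. World frame = base frame: x ahead of the robot, y to its left, z up, the work surface at z = 0. Lengths are in m, angles in rad, forces in N, time in s.
With the tool pointing down it reaches from about 0.4 to 0.85 m from the base axis. Payload 10.4 kg.
Tool frame: the origin (TCP) lies at the very end of the fingers, on their centre line; the grasp point (between the pads) lies 19 mm behind it (grip_point_offset is the distance from the TCP to the grasp point, in m); z points along the fingers, y is the line along which they close (so a half turn about z gives the same grasp; the last joint's range is limited). The gripper opens to 87 mm and grips with 3 to 60 N. Pads are 19 mm wide; open, the fingers measure 117 mm over their backs; the gripper's body (75 mm by 190 mm) begins 51 mm behind the grasp point.
Start: joints at [1.199, 0.332, -0.065, 1.46, 0.022, 1.35, -0.088], TCP at [0.214, -0.587, 0.223] pointing down, gripper open.
Joint ranges: [-2.6, 2.6], [-0.5, 2.12], [-1.47, 1.34], [0.16, 2.42], [-1.27, 4.41], [0.06, 2.06], [-2.6, 2.6]. Speed limits (rad/s): [2.22, 2.22, 2.79, 2.79, 3.14, 3.14, 3.14].

### API

Orientations are given as a unit quaternion [x, y, z, w].
In Python, from bench import * gives the robot as it stands.
- The arm moves only by the tool play_rows, never from a script. Its argument "increments" is text: rows parted by semicolons, each of 7 numbers parted by spaces: the turn, a rotation vector about the tool's x, y, z in rad, then the shift along the tool's x, y, z in m, then the opening, from 0 (shut) to 1 (fully open). A call has 1 to 8 rows; each row is the pose to reach, as a shift and turn from the pose commanded when the call began, along the tool's axes at that moment; what a row does not reach only later rows make up. A row lasts 1/10 s, in which the tool goes at most 50 mm and 8.59 degrees, less where a joint would pass 70% of its speed; a pose out of reach is approached as far as the arm can. A call with a gripper value outside its range is refused whole. The fingers move at their own pace and stop on an object; "grip_force" is the grip in N (left out, the last holds). Time passes only in rows, so rows that repeat a pose let the fingers close. It gives the time, the measured TCP pose, the force, the opening and the grip force at its end, in the units of the state.
- read_state(): the state, without advancing time (a new reading comes with each control period).
- camera(name): name is "scene" or "side" or "wrist"; returns a dict with "color" (480x640x3 uint8, red, green, blue), "fx", "fy", "cx", "cy" (pixels), "camera_from_world" (4x4, takes a point from world to camera coordinates); the wrist camera has in their place "mount" (4x4, takes a point from camera to tool coordinates, whose origin is the TCP and whose axes are the flange's). Camera axes: x right, y down, z forward; pixel columns grow to the right and rows downward; lengths in m; the calibration is good to about 2 mm. A picture is of the moment at which its call begins: read the wrist's pose just before it. There is no depth.
- close_job(): hands the job in; it is judged then, once.
The state is a dict: "time": time; "joint_positions": joint angles; "joint_vel": joint speeds; "joint_torque": joint torques, N m; "ee_pos": TCP position; "eef_rot": TCP orientation; "ft_force": force on the tool from outside, world axes, zero at the start; "torque": the same for the moment, N m; "width": finger opening in m; "grip_force": force on a finger pad.
Only numpy, scipy, OpenCV 4.12 (cv2) and the standard library are available. Lean on these libraries where they do the work, as an engineer would, in place of code of your own. Each camera call takes 0.05 s, during which the arm holds its last target. There are 200 camera calls.

### The job

Put the brown wooden spice tower back together on the round cork trivet, building it up there from the bottom: the widest jar upright in the middle of the trivet, then the middle-sized jar on it, then the small jar, and last the knobbed lid, each one's foot fully seated in the mouth below. Leave the tower standing free, and do not shift or tip the grinder, the ramekin or the bell pepper.

Things in the scene. Friction and masses are not known exactly. Their poses are not given: they have to be found in the camera images.
- jar_wide: Widest brown wooden jar: thick-walled upright cylinder, 68 mm outer diameter, 50 mm tall, flat underside without a foot; open mouth 44 mm across, 38 mm deep. Origin at the centre of its underside, z up its axis. About 140 g, loose.
- jar_middle: Middle-sized brown wooden jar: body 56 mm across, 38 mm tall, over a foot 38 mm across, 10 mm high, bevelled below; 48 mm tall in all, upright on its foot; open mouth 34 mm across, 26 mm deep. Origin at the centre of the foot's underside, z up. Seated (3 mm play all round, body on the rim) its origin is 40 mm above the widest jar's. About 90 g.
- jar_small: Small brown wooden jar: body 46 mm across, 34 mm tall, over a foot 28 mm across, 10 mm high, bevelled below; 44 mm tall in all, upright on its foot; open mouth 24 mm across, 22 mm deep. Origin at the centre of the foot's underside, z up. Seated (3 mm play all round, body on the rim) its origin is 38 mm above the middle-sized jar's. About 60 g.
- lid: Brown wooden lid, upright, knob up: bevelled foot 18 mm across, 8 mm high, then a disc 36 mm across, 6 mm thick, then an upright cylindrical knob 18 mm across, 14 to 41 mm above the origin. Origin at the centre of the foot's underside, z up. Seated (3 mm play all round, disc on the rim) its origin is 36 mm above the small jar's. About 30 g.
- trivet_round: Round cork trivet, 110 mm in diameter and 8 mm thick, lying flat and fixed to the counter: the tower is built on it. Origin at the centre of its underside, z up; its top is 8 mm above the origin.
- trivet_square: Square cork trivet, 110 x 110 mm and 8 mm thick, flat and fixed to the counter; not the tower's place. Origin at the centre of its underside, sides along its x and y axes.
- grinder: Bystander: upright seasoning grinder, amber glass with a pale label and a clear cap, 50 mm in diameter and 112 mm tall, loose. Origin at the centre of its underside. Leave it alone.
- ramekin: Bystander: small white ceramic open bowl, 80 mm across the rim and 40 mm tall, loose. Origin at the centre of its underside. Leave it alone.
- pepper: Bystander: orange bell pepper standing stem up, about 78 mm across and 76 mm tall, with a green stem up to 101 mm, loose. Origin at the centre of its underside. Leave it alone.

How it is judged:
By the outcome, as a careful person would: the job done as asked, in the order asked, and still so for the second after the job is handed in, with the robot touching nothing.
It also fails if it takes over 112 s, if anything falls off the work surface, if the arm or the gripper's body presses on something with over 40 N, if the wrist force passes 120 N, or if a joint passes its speed limit or range.

## Working session

There is one attempt and no reset: what is moved stays moved. The work goes in short steps, Python scripts to look and compute and a tool call to move; the robot and the scene stay as the last step left them, time stands still between calls to the robot, and variables do not carry over. Pictures are saved under pics/ and viewed, at most 14 in all, crops included, and the job is handed in when it is done.

Besides the shell and the picture viewer there is one more tool, called after "Emit:" as a command line: name --argument value ..., lists and objects as JSON in quotes. play_rows: Moves the arm, as the interface text tells. Its arguments: {"type":"object","properties":{"increments":{"type":"string"},"grip_force":{"type":"number"}},"required":["increments"]}

```bash
mkdir -p pics; ls; python3 - <<'E'
from bench import *
import cv2,json,numpy as np
s=read_state();print(s)
for n in ("scene","side"):
    c=camera(n);cv2.imwrite(f"pics/{n}0.png",c["color"][:,:,::-1]);print(n,c["fx"],c["fy"],c["cx"],c["cy"],np.round(c["camera_from_world"],4).tolist())
c=camera("wrist");cv2.imwrite("pics/wrist0.png",c["color"][:,:,::-1]);print(c["fx"],c["cx"],c["cy"],np.round(c["mount"],4).tolist())
E
```

```text
pics
{'time': 0.0, 'joint_positions': array([ 1.19941446,  0.33287157, -0.06471854,  1.46091848,  0.02158199,
        1.34987823, -0.08848581]), 'joint_vel': array([-0.00128235,  0.00092975,  0.00090612,  0.00065894,  0.00052218,
        0.00043557,  0.0014112 ]), 'joint_torque': array([ 1.27605090e-03, -6.23252177e+01,  2.55022093e-02, -3.89885116e+01,
       -6.11910014e-02,  3.99098976e-02,  1.39895819e-04]), 'ee_pos': array([ 0.21348073, -0.58701536,  0.22176506]), 'eef_rot': array([ 9.84827976e-01,  1.73532072e-01, -1.38912375e-04, -6.76375357e-04]), 'ft_force': array([-0.15846106,  0.3734668 , -0.30946992]), 'torque': array([-0.03191217, -0.00765345,  0.06308418]), 'grip_force': 0.0, 'width': 0.08663265986387832}
scene 624.5825375698239 624.5825375698239 315.2387887188882 242.5259275631284 [[-0.728, 0.6855, -0.0089, 0.3867], [0.3957, 0.4095, -0.8221, -0.1524], [-0.5599, -0.602, -0.5693, 1.6462], [0.0, 0.0, 0.0, 1.0]]
side 556.0116446816318 556.0116446816318 314.02384109720816 241.78814773299072 [[0.9739, -0.2264, -0.0175, -0.4734], [-0.1697, -0.6745, -0.7185, 0.0947], [0.1509, 0.7027, -0.6953, 1.0016], [0.0, 0.0, 0.0, 1.0]]
403.1526019068509 319.15484700531283 242.5581361412535 [[-0.0005, -0.9569, -0.2906, 0.0801], [1.0, -0.0002, -0.001, 0.0009], [0.0009, -0.2906, 0.9569, -0.1627], [0.0, 0.0, 0.0, 1.0]]
```

View pics/scene0.png

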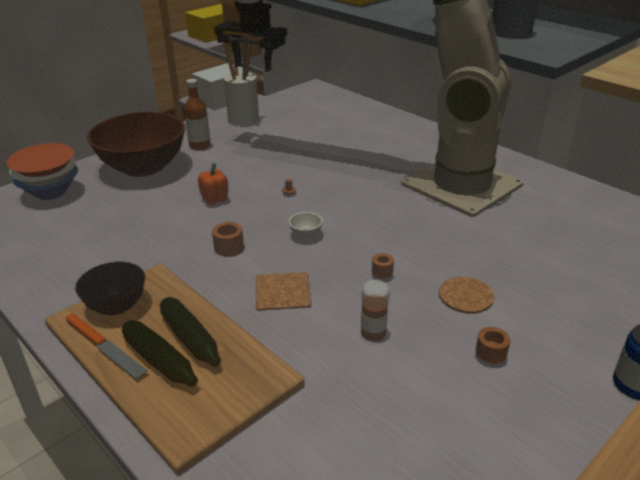

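View pics/side0.png

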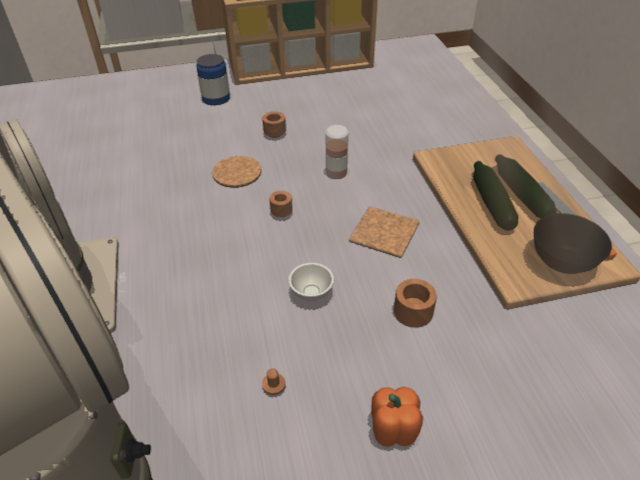

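Scene view: wide jar at (228,238), small jar (383,265), middle jar (492,345), lid (289,187), round trivet (467,294), grinder (375,310). Side view: lid (273,381), wide (415,302), small (281,204), middle (274,124), round trivet (237,171).

```bash
cat > h.py <<'E'
from bench import *
import cv2,numpy as np
from scipy.spatial.transform import Rotation as R
def wcam(c,s=None):
    """world_from_camera"""
    if "mount" in c:
        T=np.eye(4);T[:3,:3]=R.from_quat(s["eef_rot"]).as_matrix();T[:3,3]=s["ee_pos"];return T@c["mount"]
    return np.linalg.inv(c["camera_from_world"])
def ray(c,T,uv):
    d=T[:3,:3]@np.array([(uv[0]-c["cx"])/c["fx"],(uv[1]-c["cy"])/c["fy"],1]);return T[:3,3],d/np.linalg.norm(d)
def onz(o,d,z): return o+d*(z-o[2])/d[2]
def tri(rs):
    A=sum(np.eye(3)-np.outer(d,d) for o,d in rs);b=sum((np.eye(3)-np.outer(d,d))@o for o,d in rs)
    p=np.linalg.solve(A,b);return p,[np.linalg.norm(np.cross(p-o,d)) for o,d in rs]
def brown(img):
    h=cv2.cvtColor(img,cv2.COLOR_RGB2HSV)
    m=((h[...,0]<18)&(h[...,1]>95)).astype(np.uint8)
    return cv2.morphologyEx(m,cv2.MORPH_CLOSE,np.ones((5,5)))
def blob(c,seed):
    n,l,st,ce=cv2.connectedComponentsWithStats(brown(c["color"]))
    ids=[i for i in range(1,n) if st[i][4]>60]
    i=min(ids,key=lambda i:np.hypot(*(st[i][:2]+st[i][2:4]/2-seed)))
    return st[i],ce[i],(l==i)
E
python3 - <<'E'
from h import *
S={"wide":((228,238),(415,302)),"small":((383,265),(281,204)),"mid":((492,345),(274,124)),"lid":((289,187),(273,381)),"triv":((467,294),(237,171)),"pep":((213,186),(396,415))}
cs=[camera("scene"),camera("side")]
for k,v in S.items():
    rs=[]
    for c,p in zip(cs,v):
        st,ce,m=blob(c,p);rs.append(ray(c,wcam(c),st[:2]+(st[2:4]-1)/2)); print(k,st)
    print(k,*[np.round(a,4) for a in tri(rs)],[np.round(onz(*r,.008),4) for r in rs] if k=="triv" else "")
for k,v in {"rameK":((306,226),(311,285)),"grinder":((375,310),(337,152))}.items():
    print(k,np.round(tri([ray(c,wcam(c),p) for c,p in zip(cs,v)])[0],3))
E
```

```text
wide [213 222  29  34 822]
wide [ 394  279   42   48 1634]
wide [ 0.6172 -0.1952  0.0258] [0.0016 0.0016] 
small [373 253  21  25 381]
small [270 191  22  26 473]
small [0.4433 0.1148 0.0276] [0.0001 0.0001] 
mid [477 327  33  36 953]
mid [263 112  22  25 471]
mid [0.4814 0.4097 0.0292] [0.0001 0.0001] 
lid [283 179  13  15 113]
lid [262 369  23  26 429]
lid [ 0.3562 -0.2846  0.0209] [0.0004 0.0004] 
triv [ 439  277   55   36 1503]
triv [ 213  157   48   30 1156]
triv [0.3717 0.2776 0.0034] [0. 0.] [array([0.3769, 0.2805, 0.008 ]), array([0.3714, 0.2713, 0.008 ])]
pep [198 169  30  35 807]
pep [ 371  387   52   60 2473]
pep [ 0.5145 -0.3931  0.0397] [0.0009 0.0009] 
rameK [ 0.455 -0.112  0.024]
grinder [0.589 0.221 0.057]
```

View pics/wrist0.png

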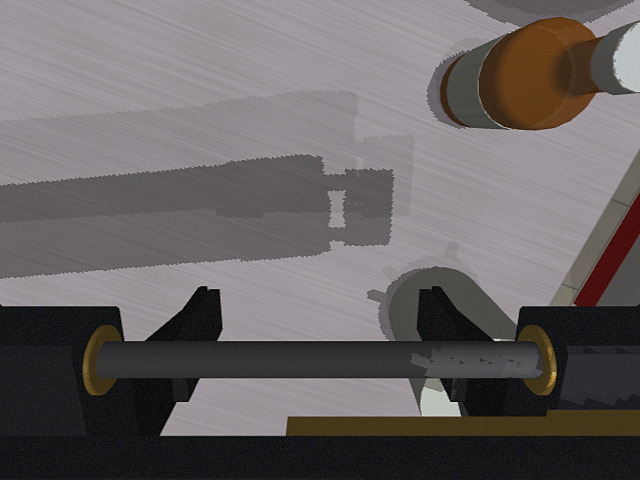

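Wrist view: fingers at rows 290–400, between them bare counter; a bottle at (540,75) is out of the way. I'll move to a hover over the wide jar with yaw 90° (tool x = world Y, tool y = world X).

Emit:
play_rows --increments "0 0 -0.61 0.257 -0.115 0.01 1;0 0 -0.61 0.257 -0.115 0.01 1;0 0 -0.61 0.257 -0.115 0.01 1;0 0 -0.61 0.257 -0.115 0.01 1;0 0 -1.222 0.513 -0.230 0.02 1;0 0 -1.222 0.513 -0.230 0.02 1;0 0 -1.222 0.513 -0.230 0.02 1;0 0 -1.222 0.513 -0.230 0.02 1"

```text
time: 1.05
ee_pos: [0.5017, -0.3075, 0.2085]
eef_rot: [0.713, 0.701, -0.0, 0.0]
ft_force: [0.5, -0.6, -0.9]
width: 0.0868
grip_force: 0.0
```

Emit:
play_rows --increments "0 0 -0.017 0.1125 0.1155 0.03 1;0 0 -0.017 0.1125 0.1155 0.03 1;0 0 -0.017 0.1125 0.1155 0.03 1;0 0 -0.017 0.1125 0.1155 0.03 1;0 0 -0.017 0.1125 0.1155 0.03 1;0 0 -0.017 0.1125 0.1155 0.03 1"

```text
time: 1.65
ee_pos: [0.618, -0.2002, 0.1782]
eef_rot: [0.709, 0.705, -0.0, 0.0]
ft_force: [0.8, -1.2, -0.4]
width: 0.0872
grip_force: 0.0
```

```bash
python3 - <<'E'
from h import *
import pickle
s=read_state();c=camera("wrist");pickle.dump((s,c),open("w1.pkl","wb"))
print(s["ee_pos"],s["eef_rot"],s["joint_vel"].round(3))
cv2.imwrite("pics/w1.png",c["color"][:,:,::-1])
print(blob(c,(320,240))[:2])
E
```

```text
[ 0.61799802 -0.20023517  0.17823396] [ 7.09140280e-01  7.05067259e-01 -4.71322949e-04  4.17682864e-05] [ 0.025 -0.016  0.014  0.005  0.003  0.     0.   ]
(array([ 272,  172,   90,   95, 6606], dtype=int32), array([316.76460793, 219.99621556]))
```

View pics/w1.png

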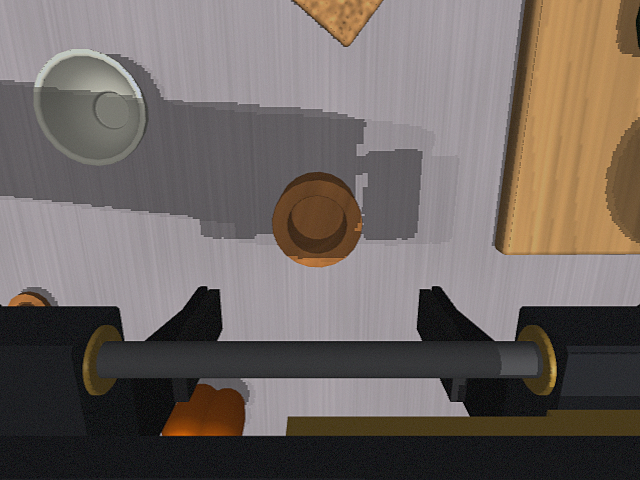

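The wide jar is cleanly visible, rim centre about (317,222); ramekin (90,107), lid (28,300) and pepper (215,410) are clear of the fingers.

```bash
cat >> h.py <<'E'
def circ(c,T,seed,z):
    """circle (x,y,r) of the rim at height z, from the lower half of the blob's contour (nearest the tool: rim edge)"""
    st,ce,m=blob(c,seed)
    k=max(cv2.findContours(m.astype(np.uint8),cv2.RETR_EXTERNAL,cv2.CHAIN_APPROX_NONE)[0],key=len)[:,0].astype(float)
    k=k[k[:,1]>st[1]+.58*st[3]]
    P=np.array([onz(*ray(c,T,p),z)[:2] for p in k])
    for _ in range(3):
        q=np.linalg.lstsq(np.c_[2*P,np.ones(len(P))],(P**2).sum(1),rcond=None)[0]
        r=np.sqrt(q[2]+q[:2]@q[:2]);e=np.hypot(*(P-q[:2]).T)-r;P=P[np.abs(e)<2*e.std()+3e-4]
    return np.array([q[0],q[1],r])
def snap(name):
    import pickle
    s=read_state();c=camera("wrist");pickle.dump((s,c),open(name+".pkl","wb"));cv2.imwrite(f"pics/{name}.png",c["color"][:,:,::-1])
    return s,c
def two(n1,n2,s1,s2,z0):
    import pickle
    out=[];rs=[]
    for n,sd in ((n1,s1),(n2,s2)):
        s,c=pickle.load(open(n+".pkl","rb"));T=wcam(c,s)
        q=circ(c,T,sd,z0);out.append(q.round(4));p=np.r_[q[:2],z0];d=p-T[:3,3];rs.append((T[:3,3],d/np.linalg.norm(d)))
    p,e=tri(rs);print("circles at z0",out,"tri",p.round(4),np.round(e,4))
    return p
E
python3 - <<'E'
from h import *
s,c=snap("w1b");print(s["ee_pos"],s["joint_vel"].round(3)[:3]); print(circ(c,wcam(c,s),(317,220),.05))
E
```

```text
[ 0.61771497 -0.20108253  0.17852757] [ 0.014 -0.01   0.003]
[ 0.61636096 -0.19552045  0.03278629]
```

Emit:
play_rows --increments "0 0 0 -0.045 0 0 1;0 0 0 -0.045 0 0 1;0 0 0 -0.045 0 0 1;0 0 0 -0.045 0 0 1;0 0 0 -0.045 0 0 1"

```text
time: 2.25
ee_pos: [0.6182, -0.2437, 0.1787]
eef_rot: [0.709, 0.706, 0.0, 0.0]
ft_force: [0.3, -0.3, 1.0]
width: 0.0869
grip_force: 0.0
```

```bash
python3 - <<'E'
from h import *
s,c=snap("w2");print(s["ee_pos"],s["eef_rot"],s["joint_vel"].round(3)[:3]); print(blob(c,(317,150))[0]);two("w1b","w2",(317,220),(317,150),.05)
E
```

```text
[ 0.61824106 -0.24367595  0.1786946 ] [7.08707935e-01 7.05501965e-01 1.22958844e-04 1.60543987e-04] [-0.008  0.003 -0.002]
[ 269  117   94   95 6967]
circles at z0 [array([ 0.6164, -0.1955,  0.0328]), array([ 0.6163, -0.1955,  0.033 ])] tri [ 0.6163 -0.1955  0.0501] [0. 0.]
```

Emit:
play_rows --increments "0 0 0 0.048 -0.002 0 1;0 0 0 0.048 -0.002 0.04 1;0 0 0 0.048 -0.002 0.08 1;0 0 0 0.048 -0.002 0.12 1;0 0 0 0.048 -0.002 0.15 1;0 0 0 0.048 -0.002 0.164 1;0 0 0 0.048 -0.002 0.164 1;0 0 0 0.048 -0.002 0.164 1" --grip_force 20

```text
time: 3.1
ee_pos: [0.6176, -0.1961, 0.0159]
eef_rot: [0.709, 0.705, 0.001, 0.001]
ft_force: [0.2, 0.0, 1.3]
width: 0.0868
grip_force: 0.0
```

Emit:
play_rows --increments "0 0 0 0 0 0 0.5;0 0 0 0 0 0 0.5;0 0 0 0 0 0 0.5;0 0 0 0 0 0 0.5;0 0 0 0 0 0 0.5" --grip_force 20

```text
time: 3.6
ee_pos: [0.617, -0.1963, 0.0153]
eef_rot: [0.709, 0.705, 0.0, 0.001]
ft_force: [-2.6, -0.7, 6.2]
width: 0.0687
grip_force: 20.0
```

Emit:
play_rows --increments "0 0 0 0 0 -0.05 0.5;0 0 0 0 0 -0.1 0.5;0 0 0 0.05 -0.03 -0.12 0.5;0 0 0 0.09 -0.06 -0.12 0.5;0 0 0 0.13 -0.085 -0.12 0.5;0 0 0 0.17 -0.11 -0.12 0.5;0 0 0 0.21 -0.135 -0.12 0.5;0 0 0 0.25 -0.16 -0.12 0.5"

```text
time: 4.4
ee_pos: [0.4563, 0.056, 0.1342]
eef_rot: [0.709, 0.705, -0.0, 0.0]
ft_force: [0.5, 0.7, -1.5]
width: 0.0685
grip_force: 20.0
```

Emit:
play_rows --increments "0 0 0 0.04 -0.03 0 0.5;0 0 0 0.08 -0.055 0 0.5;0 0 0 0.12 -0.08 0 0.5;0 0 0 0.13 -0.083 0 0.5;0 0 0 0.13 -0.083 0 0.5;0 0 0 0.13 -0.083 0 0.5;0 0 0 0.13 -0.083 0 0.5;0 0 0 0.13 -0.083 0 0.5"

```text
time: 5.2
ee_pos: [0.376, 0.184, 0.1342]
eef_rot: [0.71, 0.705, -0.0, -0.0]
ft_force: [-0.5, -0.5, -1.4]
width: 0.0683
grip_force: 20.0
```

```bash
python3 - <<'E'
from h import *
s,c=snap("t1");print(s["ee_pos"],s["eef_rot"],s["joint_vel"].round(3)[:3],s["width"],s["joint_positions"].round(2))
E
```

```text
[0.375983   0.18396289 0.13415562] [ 7.09652020e-01  7.04552317e-01 -1.60613505e-04 -1.32174675e-04] [-0.003 -0.002 -0.006] 0.06826537842000374 [ 0.29 -0.01 -0.83  2.05 -0.01  1.1  -0.54]
```

View pics/t1.png

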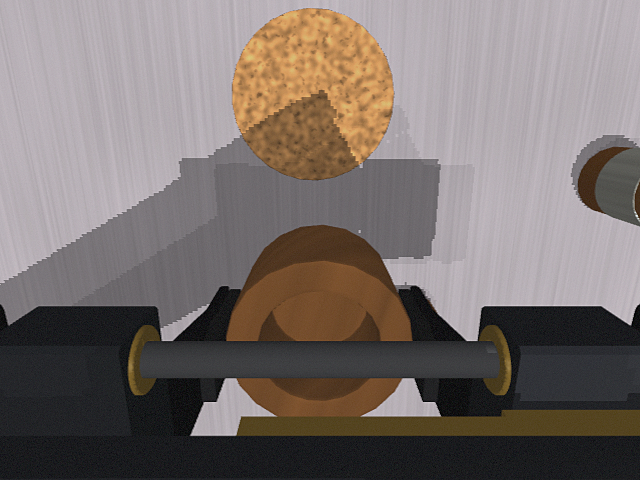

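The trivet is fully visible, circle centred about (313,94); the jar sits upright in the fingers at (320,330). I'll take a second view shifted 50 mm in x.

Emit:
play_rows --increments "0 0 0 0 0.05 0 0.5;0 0 0 0 0.05 0 0.5;0 0 0 0 0.05 0 0.5;0 0 0 0 0.05 0 0.5;0 0 0 0 0.05 0 0.5"

```text
time: 5.75
ee_pos: [0.4251, 0.1848, 0.1346]
eef_rot: [0.709, 0.705, 0.0, 0.001]
ft_force: [-0.4, -0.1, -1.4]
width: 0.0685
grip_force: 20.0
```

```bash
sed -i 's/def circ(c,T,seed,z):/def circ(c,T,seed,z,f=.58):/; s/st\[1\]+.58\*st\[3\]/st[1]+f*st[3]/; s/def two(n1,n2,s1,s2,z0):/def two(n1,n2,s1,s2,z0,f=.58):/; s/circ(c,T,sd,z0)/circ(c,T,sd,z0,f)/' h.py
python3 - <<'E'
from h import *
s,c=snap("t2");print(s["ee_pos"],s["joint_vel"].round(3)[:3],blob(c,(240,94))[0]);two("t1","t2",(313,94),(240,94),.008,-1)
# held jar rim in tool frame, rim height ~ tcp+0.035
s,c=snap("t2");q=circ(c,wcam(c,s),(320,320),s["ee_pos"][2]+.035,.2);print("jar",blob(c,(320,320))[0],q)
E
```

```text
[0.42506493 0.18479857 0.13464638] [ 0.001 -0.006  0.001] [  160    10   161   171 21568]
circles at z0 [array([0.3723, 0.2773, 0.0541]), array([0.3724, 0.2773, 0.0541])] tri [0.3723 0.2773 0.0075] [0. 0.]
jar [  223   225   191   116 16213] [0.42544278 0.2043583  0.02715302]
```

Emit:
play_rows --increments "0 0 0 0.045 -0.026 0 0.5;0 0 0 0.09 -0.052 0 0.5;0 0 0 0.0917 -0.0527 0.04 0.5;0 0 0 0.0917 -0.0527 0.08 0.5;0 0 0 0.0917 -0.0527 0.1 0.5;0 0 0 0.0917 -0.0527 0.107 0.5;0 0 0 0.0917 -0.0527 0.107 0.5;0 0 0 0.0917 -0.0527 0.107 0.5"

```text
time: 6.65
ee_pos: [0.374, 0.2773, 0.0286]
eef_rot: [0.709, 0.705, 0.001, 0.0]
ft_force: [-0.0, 0.1, -1.5]
width: 0.0687
grip_force: 20.0
```

Emit:
play_rows --increments "0 0 0 0 0 0.002 0.5;0 0 0 0 0 0.004 0.5;0 0 0 0 0 0.005 0.5;0 0 0 0 0 0.005 0.5"

```text
time: 7.05
ee_pos: [0.3738, 0.2768, 0.0232]
eef_rot: [0.709, 0.705, 0.0, 0.001]
ft_force: [-1.3, -3.5, 9.8]
width: 0.0683
grip_force: 20.0
```

Emit:
play_rows --increments "0 0 0 0 0 0 1;0 0 0 0 0 0 1;0 0 0 0 0 0 1;0 0 0 0 0 -0.04 1;0 0 0 0 0 -0.09 1;0 0 0 0 0 -0.14 1;0 0 0 0 0 -0.16 1;0 0 0 0 0 -0.16 1"

```text
time: 7.85
ee_pos: [0.3747, 0.2778, 0.1853]
eef_rot: [0.709, 0.705, 0.003, 0.001]
ft_force: [0.3, -0.0, -1.2]
width: 0.087
grip_force: 0.0
```

Emit:
play_rows --increments "0 0 0 0 0 0 1;0 0 0 0 0 0 1;0 0 0 0 0 0 1"

```text
time: 8.15
ee_pos: [0.3726, 0.2764, 0.1811]
eef_rot: [0.709, 0.705, -0.001, -0.0]
ft_force: [-0.6, -0.1, -1.0]
width: 0.087
grip_force: 0.0
```

```bash
python3 - <<'E'
from h import *
s,c=snap("p1");print(s["ee_pos"],s["joint_vel"].round(3)[:3],blob(c,(317,220))[0]);print(circ(c,wcam(c,s),(317,220),.058))
E
```

```text
[0.37256847 0.27640414 0.1810729 ] [ 0.    -0.003 -0.   ] [  256   151   127   125 12531]
[0.37247319 0.28896691 0.04585307]
```

View pics/p1.png

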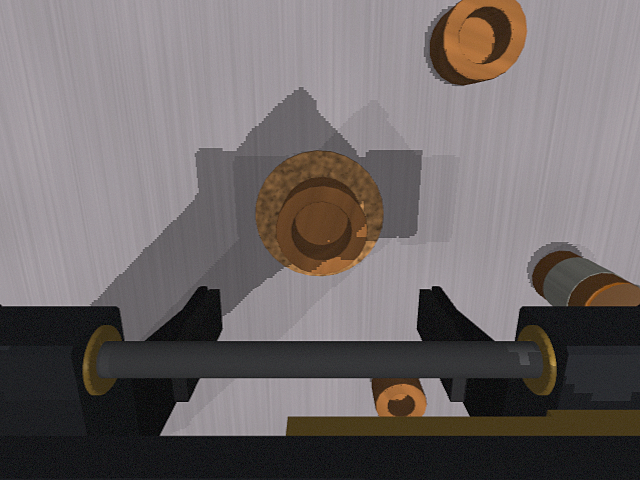

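The wide jar stands upright on the trivet, mouth at about (322,222); the middle jar is at (478,40), small at (400,400), grinder at (590,280).

```bash
cat >> h.py <<'E'
def mouth(n,z,rm,seed,tol=.12):
    """mouth circle by Hough near seed -> world point on plane z"""
    import pickle
    s,c=pickle.load(open(n+".pkl","rb"));T=wcam(c,s)
    g=cv2.medianBlur(cv2.cvtColor(c["color"],cv2.COLOR_RGB2GRAY),3)
    o,d=ray(c,T,seed);px=rm*c["fx"]/np.linalg.norm(onz(o,d,z)-o)
    h=cv2.HoughCircles(g,cv2.HOUGH_GRADIENT_ALT,1.5,5,param1=120,param2=.6,minRadius=int(px*(1-tol)),maxRadius=int(px*(1+tol))+1)
    if h is None: print("none",px);return
    for q in sorted(h[0],key=lambda q:np.hypot(*(q[:2]-seed)))[:3]: print("hough",q.round(1),"exp r",px.round(1),onz(*ray(c,T,q[:2]),z).round(4))
E
python3 - <<'E'
from h import *
import pickle
mouth("p1",.058,.022,(322,222));mouth("p1",.058,.034,(322,222))
s,c=pickle.load(open("p1.pkl","rb"));print(onz(*ray(c,wcam(c,s),(322,222)),.058))
E
```

```text
hough [322.5 217.5  30.2] exp r 30.1 [0.3751 0.288  0.058 ]
hough [319.5 229.5  29.7] exp r 30.1 [0.3728 0.2789 0.058 ]
hough [561.  277.5  29.4] exp r 30.1 [0.556  0.2404 0.058 ]
hough [321.  225.   47.7] exp r 46.6 [0.374  0.2823 0.058 ]
hough [301.5 201.   48. ] exp r 46.6 [0.36   0.3002 0.058 ]
hough [474.   43.5  46. ] exp r 46.6 [0.4729 0.4024 0.058 ]
[0.37470018 0.28460087 0.058     ]
```

Emit:
play_rows --increments "0 0 0 0.045 0.05 0 1;0 0 0 0.085 0.1 0 1;0 0 0 0.085 0.109 0 1;0 0 0 0.085 0.109 0 1;0 0 0 0.085 0.109 0 1;0 0 0 0.085 0.109 0 1;0 0 0 0.085 0.109 0 1"

```text
time: 8.9
ee_pos: [0.482, 0.3608, 0.1827]
eef_rot: [0.709, 0.705, 0.0, 0.001]
ft_force: [-0.1, -0.5, 0.6]
width: 0.0869
grip_force: 0.0
```

```bash
python3 - <<'E'
from h import *
s,c=snap("m1");print(s["ee_pos"],s["joint_vel"].round(3)[:3],blob(c,(317,160))[0]);print(circ(c,wcam(c,s),(317,160),.048))
E
```

```text
[0.4819962  0.36081857 0.18269371] [ 0.001 -0.005  0.002] [ 282  126   76   77 4524]
[0.4828948  0.40914772 0.02718418]
```

Emit:
play_rows --increments "0 0 0 0.045 0 0 1;0 0 0 0.045 0 0 1;0 0 0 0.045 0 0 1;0 0 0 0.045 0 0 1;0 0 0 0.045 0 0 1"

```text
time: 9.45
ee_pos: [0.4834, 0.4051, 0.1825]
eef_rot: [0.709, 0.705, 0.0, 0.001]
ft_force: [-0.1, 0.7, -0.4]
width: 0.087
grip_force: 0.0
```

```bash
python3 - <<'E'
from h import *
s,c=snap("m2");print(s["ee_pos"],s["joint_vel"].round(3)[:3],blob(c,(317,220))[0]);two("m1","m2",(317,160),(317,220),.048)
E
```

```text
[0.48343795 0.40505604 0.1825454 ] [ 0.001  0.003 -0.002] [ 282  181   73   77 4325]
circles at z0 [array([0.4829, 0.4091, 0.0272]), array([0.4829, 0.4092, 0.027 ])] tri [0.4829 0.4091 0.0474] [0. 0.]
```

```bash
python3 - <<'E'
from h import *
import pickle
s,c=pickle.load(open("t1.pkl","rb"));T=wcam(c,s)
for v in (334,338,342): print(v,onz(*ray(c,T,(320,v)),s["ee_pos"][2]+.035)-s["ee_pos"])
s,c=pickle.load(open("p1.pkl","rb"));T=wcam(c,s)
a=cv2.resize(c["color"][140:290,230:410,::-1],None,fx=4,fy=4,interpolation=cv2.INTER_CUBIC);a=cv2.convertScaleAbs(a,alpha=1.4)
# predicted rims for jar centre y candidates
Ti=np.linalg.inv(T)
for y,col in ((.2776,(255,0,0)),(.2835,(0,255,0))):
    t=np.linspace(0,6.28,60)
    for r in (.034,.022):
        P=np.c_[.374+r*np.cos(t),y+r*np.sin(t),0*t+.058,1+0*t]@Ti.T
        uv=np.c_[c["fx"]*P[:,0]/P[:,2]+c["cx"]-230,c["fy"]*P[:,1]/P[:,2]+c["cy"]-140]*4
        cv2.polylines(a,[uv.astype(np.int32)],True,col,1)
cv2.imwrite("pics/p1z.png",a)
E
```

```text
334 [0.00071596 0.00651885 0.035     ]
338 [0.00070458 0.00491924 0.035     ]
342 [0.00069313 0.00330925 0.035     ]
```

View pics/p1z.png

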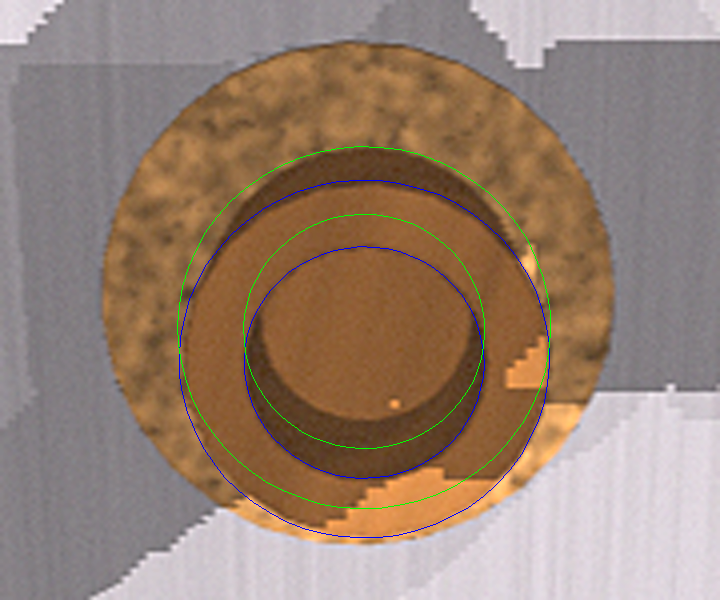

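Zoomed view: the blue outlines predicted for the jar at (0.374, 0.2776) lie exactly on its rim and mouth, so the placing is where intended.

Emit:
play_rows --increments "0 0 0 0.004 -0.0005 0.045 1;0 0 0 0.004 -0.0005 0.09 1;0 0 0 0.004 -0.0005 0.13 1;0 0 0 0.004 -0.0005 0.16 1;0 0 0 0.004 -0.0005 0.1685 1;0 0 0 0.004 -0.0005 0.1685 1;0 0 0 0.004 -0.0005 0.1685 1" --grip_force 20

```text
time: 10.2
ee_pos: [0.4832, 0.4109, 0.0157]
eef_rot: [0.709, 0.705, 0.001, 0.0]
ft_force: [0.0, 0.1, 0.3]
width: 0.0873
grip_force: 0.0
```

Emit:
play_rows --increments "0 0 0 0 0 0 0.4;0 0 0 0 0 0 0.4;0 0 0 0 0 0 0.4;0 0 0 0 0 0 0.4;0 0 0 0 0 0 0.4;0 0 0 0 0 0 0.4" --grip_force 20

```text
time: 10.8
ee_pos: [0.4825, 0.4103, 0.014]
eef_rot: [0.709, 0.705, 0.0, 0.0]
ft_force: [-1.0, -0.6, 1.7]
width: 0.0552
grip_force: 20.0
```

Emit:
play_rows --increments "0 0 0 0 0 -0.05 0.4;0 0 0 0 0 -0.1 0.4;0 0 0 0 0 -0.12 0.4;0 0 0 0 0 -0.12 0.4;0 0 0 0 0 -0.12 0.4"

```text
time: 11.3
ee_pos: [0.4823, 0.4099, 0.1333]
eef_rot: [0.709, 0.705, -0.0, 0.0]
ft_force: [0.6, 0.2, -0.6]
width: 0.0553
grip_force: 20.0
```

Emit:
play_rows --increments "0 0 0 -0.04 -0.035 0 0.4;0 0 0 -0.08 -0.07 0 0.4;0 0 0 -0.12 -0.1 0 0.4;0 0 0 -0.1313 -0.1083 0.02 0.4;0 0 0 -0.1313 -0.1083 0.045 0.4;0 0 0 -0.1313 -0.1083 0.05 0.4;0 0 0 -0.1313 -0.1083 0.05 0.4;0 0 0 -0.1313 -0.1083 0.05 0.4"

```text
time: 12.1
ee_pos: [0.3734, 0.2803, 0.0841]
eef_rot: [0.709, 0.706, 0.0, -0.001]
ft_force: [-0.3, 1.5, -0.7]
width: 0.0549
grip_force: 20.0
```

Emit:
play_rows --increments "0 0 0 0 0 0 0.4;0 0 0 0 0 0 0.4;0 0 0 0 0 0 0.4"

```text
time: 12.4
ee_pos: [0.3736, 0.2798, 0.0842]
eef_rot: [0.709, 0.705, 0.0, 0.0]
ft_force: [-0.2, 0.1, -1.0]
width: 0.0555
grip_force: 20.0
```

Correct y by −1.2 mm and go down 21.5 mm.

Emit:
play_rows --increments "0 0 0 -0.0012 0.0003 0 0.4;0 0 0 -0.0012 0.0003 0.005 0.4;0 0 0 -0.0012 0.0003 0.01 0.4;0 0 0 -0.0012 0.0003 0.015 0.4;0 0 0 -0.0012 0.0003 0.019 0.4;0 0 0 -0.0012 0.0003 0.0215 0.4;0 0 0 -0.0012 0.0003 0.0225 0.4;0 0 0 -0.0012 0.0003 0.0225 0.4"

```text
time: 13.2
ee_pos: [0.3735, 0.2783, 0.0618]
eef_rot: [0.709, 0.705, -0.001, 0.0]
ft_force: [-3.7, -4.7, 12.1]
width: 0.0556
grip_force: 20.0
```

Emit:
play_rows --increments "0 0 0 0 0 0 1;0 0 0 0 0 0 1;0 0 0 0 0 0 1;0 0 0 0 0 0 1;0 0 0 0 0 -0.04 1;0 0 0 0 0 -0.09 1;0 0 0 0 0 -0.12 1;0 0 0 0 0 -0.12 1"

```text
time: 14.0
ee_pos: [0.3755, 0.2797, 0.1851]
eef_rot: [0.709, 0.705, 0.003, 0.001]
ft_force: [0.2, 0.4, -0.5]
width: 0.0872
grip_force: 0.0
```

Emit:
play_rows --increments "0 0 0 0 0 0 1;0 0 0 0 0 0 1;0 0 0 0 0 0 1"

```text
time: 14.3
ee_pos: [0.3731, 0.2779, 0.1802]
eef_rot: [0.709, 0.705, -0.001, -0.0]
ft_force: [0.5, 0.4, 0.1]
width: 0.0871
grip_force: 0.0
```

```bash
cat >> h.py <<'E'
def overlay(n,circles,box,out,f=4):
    import pickle
    s,c=pickle.load(open(n+".pkl","rb"));Ti=np.linalg.inv(wcam(c,s));u0,v0,u1,v1=box
    a=cv2.convertScaleAbs(cv2.resize(c["color"][v0:v1,u0:u1,::-1],None,fx=f,fy=f,interpolation=cv2.INTER_CUBIC),alpha=1.4)
    t=np.linspace(0,6.28,60)
    for x,y,z,r in circles:
        P=np.c_[x+r*np.cos(t),y+r*np.sin(t),0*t+z,1+0*t]@Ti.T
        uv=np.c_[c["fx"]*P[:,0]/P[:,2]+c["cx"]-u0,c["fy"]*P[:,1]/P[:,2]+c["cy"]-v0]*f
        cv2.polylines(a,[uv.astype(np.int32)],True,(255,0,0),1)
    cv2.imwrite(out,a)
E
python3 - <<'E'
from h import *
s,c=snap("p2");print(s["ee_pos"],s["joint_vel"].round(3)[:3])
overlay("p2",[(.3735,.277,.096,.028),(.3735,.277,.096,.017),(.374,.2776,.058,.034)],(230,140,410,290),"pics/p2z.png")
E
```

```text
[0.37311224 0.27793994 0.18018171] [-0.001 -0.001 -0.001]
```

View pics/p2z.png

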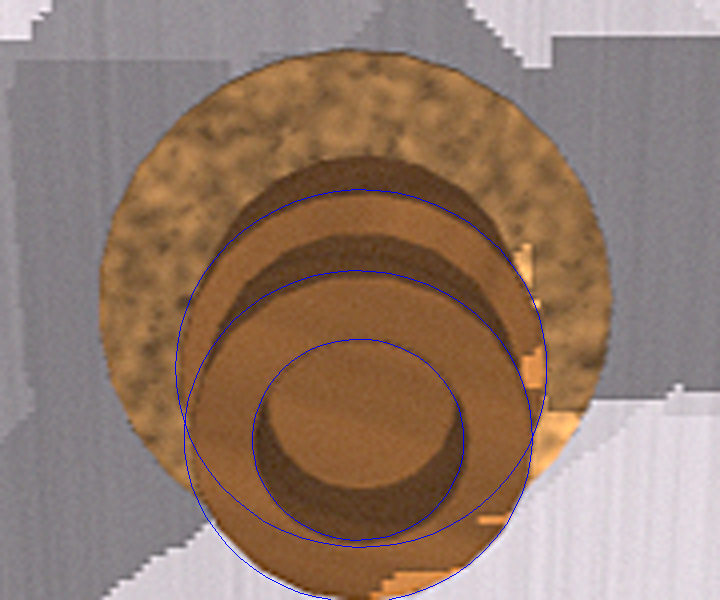

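Seated exactly as predicted: the overlay outlines for rim z = 0.096 at (0.3735, 0.277) coincide with the middle jar's rim and mouth. On to the small jar.

Emit:
play_rows --increments "0 0 0 -0.045 0.02 0 1;0 0 0 -0.09 0.05 0 1;0 0 0 -0.13 0.08 0 1;0 0 0 -0.168 0.11 0 1;0 0 0 -0.168 0.11 0 1;0 0 0 -0.168 0.11 0 1;0 0 0 -0.168 0.11 0 1;0 0 0 -0.168 0.11 0 1"

```text
time: 15.15
ee_pos: [0.4821, 0.1113, 0.1812]
eef_rot: [0.708, 0.706, -0.0, -0.0]
ft_force: [0.0, 0.8, -0.7]
width: 0.087
grip_force: 0.0
```

```bash
python3 - <<'E'
from h import *
s,c=snap("s1");print(s["ee_pos"],s["joint_vel"].round(3)[:3],blob(c,(260,220))[0])
E
```

```text
[0.48210204 0.11126916 0.18123642] [-0.    -0.003  0.004] [ 241  189   60   64 2959]
```

Emit:
play_rows --increments "0 0 0 0 -0.04 0 1;0 0 0 0 -0.04 0 1;0 0 0 0 -0.04 0 1;0 0 0 0 -0.04 0 1;0 0 0 0 -0.04 0 1"

```text
time: 15.7
ee_pos: [0.4434, 0.1102, 0.1815]
eef_rot: [0.709, 0.705, 0.0, -0.0]
ft_force: [-1.0, -0.7, -0.5]
width: 0.087
grip_force: 0.0
```

```bash
python3 - <<'E'
from h import *
s,c=snap("s2");print(s["ee_pos"],s["joint_vel"].round(3)[:3],blob(c,(317,220))[0]);two("s1","s2",(260,220),(317,220),.044)
E
```

```text
[0.44340801 0.11016839 0.18149295] [0.001 0.004 0.001] [ 291  188   59   63 2896]
circles at z0 [array([0.4443, 0.1143, 0.0221]), array([0.4441, 0.1143, 0.0221])] tri [0.4441 0.114  0.0427] [0. 0.]
```

Emit:
play_rows --increments "0 0 0 0.0035 0.0008 0.045 1;0 0 0 0.0035 0.0008 0.09 1;0 0 0 0.0035 0.0008 0.13 1;0 0 0 0.0035 0.0008 0.16 1;0 0 0 0.0035 0.0008 0.1675 1;0 0 0 0.0035 0.0008 0.1675 1;0 0 0 0.0035 0.0008 0.1675 1" --grip_force 18

```text
time: 16.45
ee_pos: [0.4448, 0.1139, 0.0152]
eef_rot: [0.709, 0.705, 0.001, 0.0]
ft_force: [0.7, 0.0, 1.0]
width: 0.0871
grip_force: 0.0
```

Emit:
play_rows --increments "0 0 0 0 0 0 0.3;0 0 0 0 0 0 0.3;0 0 0 0 0 0 0.3;0 0 0 0 0 0 0.3;0 0 0 0 0 0 0.3;0 0 0 0 0 0 0.3;0 0 0 0 0 0 0.3" --grip_force 18

```text
time: 17.15
ee_pos: [0.4437, 0.1135, 0.0139]
eef_rot: [0.709, 0.705, 0.0, 0.0]
ft_force: [-0.4, -0.4, 1.5]
width: 0.0452
grip_force: 18.0
```

Emit:
play_rows --increments "0 0 0 0 0 -0.05 0.3;0 0 0 0 0 -0.1 0.3;0 0 0 0 0 -0.15 0.3;0 0 0 0 0 -0.15 0.3;0 0 0 0 0 -0.15 0.3;0 0 0 0 0 -0.15 0.3"

```text
time: 17.75
ee_pos: [0.443, 0.1131, 0.1628]
eef_rot: [0.709, 0.705, -0.001, -0.0]
ft_force: [0.2, 0.5, -0.2]
width: 0.0449
grip_force: 18.0
```

Emit:
play_rows --increments "0 0 0 0.04 -0.02 0 0.3;0 0 0 0.085 -0.04 0 0.3;0 0 0 0.125 -0.06 0 0.3;0 0 0 0.155 -0.0695 0 0.3;0 0 0 0.1632 -0.0695 0.02 0.3;0 0 0 0.1632 -0.0695 0.04 0.3;0 0 0 0.1632 -0.0695 0.04 0.3;0 0 0 0.1632 -0.0695 0.04 0.3"

```text
time: 18.55
ee_pos: [0.3743, 0.2767, 0.1232]
eef_rot: [0.709, 0.706, -0.001, -0.001]
ft_force: [0.6, -0.4, 0.1]
width: 0.0451
grip_force: 18.0
```

Emit:
play_rows --increments "0 0 0 0 0 0 0.3;0 0 0 0 0 0 0.3;0 0 0 0 0 0 0.3"

```text
time: 18.85
ee_pos: [0.3754, 0.2769, 0.1244]
eef_rot: [0.709, 0.705, 0.0, 0.0]
ft_force: [0.4, 0.4, -0.7]
width: 0.0455
grip_force: 18.0
```

Emit:
play_rows --increments "0 0 0 -0.0005 -0.0017 0 0.3;0 0 0 -0.0005 -0.0017 0.005 0.3;0 0 0 -0.0005 -0.0017 0.01 0.3;0 0 0 -0.0005 -0.0017 0.015 0.3;0 0 0 -0.0005 -0.0017 0.019 0.3;0 0 0 -0.0005 -0.0017 0.022 0.3;0 0 0 -0.0005 -0.0017 0.0242 0.3;0 0 0 -0.0005 -0.0017 0.0248 0.3"

```text
time: 19.65
ee_pos: [0.3735, 0.2768, 0.0997]
eef_rot: [0.709, 0.705, -0.0, 0.0]
ft_force: [-4.3, -3.1, 17.6]
width: 0.0451
grip_force: 18.0
```

Emit:
play_rows --increments "0 0 0 0 0 0 0.3;0 0 0 0 0 0 0.3"

```text
time: 19.85
ee_pos: [0.3735, 0.2768, 0.0997]
eef_rot: [0.709, 0.705, 0.0, 0.0]
ft_force: [-3.6, -2.8, 11.8]
width: 0.0448
grip_force: 18.0
```

Emit:
play_rows --increments "0 0 0 0 0 0 1;0 0 0 0 0 0 1;0 0 0 0 0 0 1;0 0 0 0 0 0 1;0 0 0 0 0 -0.04 1;0 0 0 0 0 -0.09 1;0 0 0 0 0 -0.12 1;0 0 0 0 0 -0.12 1"

```text
time: 20.65
ee_pos: [0.3749, 0.2779, 0.2228]
eef_rot: [0.709, 0.705, 0.003, 0.001]
ft_force: [-0.1, 0.5, -0.5]
width: 0.0866
grip_force: 0.0
```

Emit:
play_rows --increments "0 0 0 0 0 0 1;0 0 0 0 0 0 1;0 0 0 0 0 0 1"

```text
time: 20.95
ee_pos: [0.3728, 0.2762, 0.2179]
eef_rot: [0.709, 0.705, -0.001, -0.0]
ft_force: [1.1, 1.0, -0.1]
width: 0.0867
grip_force: 0.0
```

```bash
python3 - <<'E'
from h import *
s,c=snap("p3");print(s["ee_pos"],s["joint_vel"].round(3)[:3])
overlay("p3",[(.3735,.2776,.13,.023),(.3735,.2776,.13,.012),(.3735,.277,.096,.028)],(230,160,410,310),"pics/p3z.png")
E
```

```text
[0.37275969 0.27615045 0.21790059] [-0.001  0.001 -0.002]
```

View pics/p3z.png

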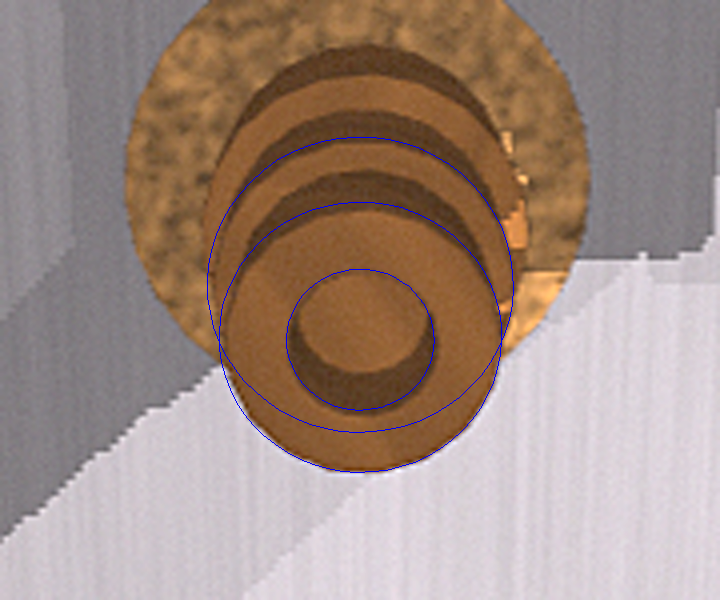

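All three jars are seated; outlines predicted for rim z = 0.130 at (0.3735, 0.2776) coincide. Now the lid.

Emit:
play_rows --increments "0 0 0 -0.045 0 0 1;0 0 0 -0.09 0 0 1;0 0 0 -0.135 0 0 1;0 0 0 -0.18 0 0 1;0 0 0 -0.225 0 0 1;0 0 0 -0.27 0 0 1;0 0 0 -0.315 0 0 1;0 0 0 -0.36 0 0 1"

```text
time: 21.8
ee_pos: [0.3709, -0.0852, 0.2185]
eef_rot: [0.709, 0.705, -0.0, -0.0]
ft_force: [1.5, -0.0, 0.4]
width: 0.087
grip_force: 0.0
```

Emit:
play_rows --increments "0 0 0 -0.045 0.005 0.01 1;0 0 0 -0.09 0.01 0.02 1;0 0 0 -0.135 0.015 0.03 1;0 0 0 -0.18 0.02 0.04 1;0 0 0 -0.206 0.02 0.045 1;0 0 0 -0.206 0.02 0.045 1;0 0 0 -0.206 0.02 0.045 1;0 0 0 -0.206 0.02 0.045 1"

```text
time: 22.6
ee_pos: [0.3907, -0.2884, 0.1739]
eef_rot: [0.708, 0.706, 0.0, -0.0]
ft_force: [-0.8, 0.3, -0.1]
width: 0.0872
grip_force: 0.0
```

```bash
python3 - <<'E'
from h import *
s,c=snap("l1");print(s["ee_pos"],s["eef_rot"].round(3),s["joint_vel"].round(3)[:3],blob(c,(280,220))[:2])
E
```

```text
[ 0.39074815 -0.28837977  0.17389282] [ 0.708  0.706  0.    -0.   ] [-0.003 -0.014 -0.003] (array([ 257,  193,   43,   44, 1467], dtype=int32), array([278.14928425, 214.82072256]))
```

View pics/l1.png

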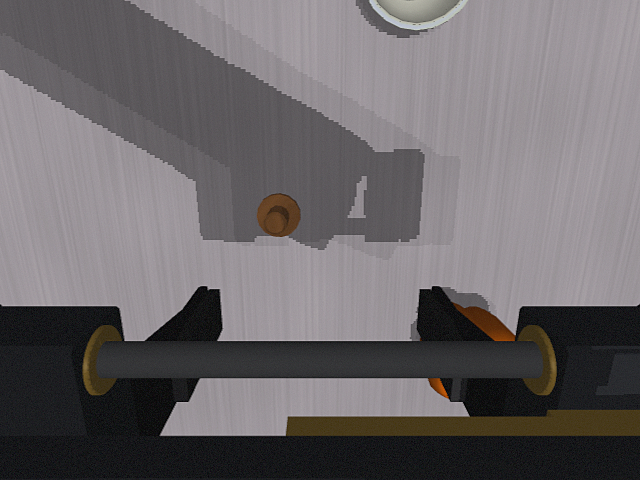

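Lid disc centred at (278,215) with its knob inside the outline; pepper (470,340) and ramekin (418,5) clear. Second view next.

Emit:
play_rows --increments "0 0 0 0 -0.035 0 1;0 0 0 0 -0.035 0 1;0 0 0 0 -0.035 0 1;0 0 0 0 -0.035 0 1;0 0 0 0 -0.035 0 1"

```text
time: 23.15
ee_pos: [0.3563, -0.2891, 0.1742]
eef_rot: [0.708, 0.706, 0.0, 0.0]
ft_force: [-0.0, 0.6, -0.3]
width: 0.0868
grip_force: 0.0
```

```bash
python3 - <<'E'
from h import *
s,c=snap("l2");print(s["ee_pos"],s["joint_vel"].round(3)[:3],blob(c,(317,215))[0]);two("l1","l2",(278,215),(317,215),.014,-1)
E
```

```text
[ 0.35626385 -0.28905605  0.17421086] [0.002 0.004 0.003] [ 299  192   43   44 1459]
circles at z0 [array([ 0.3574, -0.2832,  0.0175]), array([ 0.3573, -0.2833,  0.0175])] tri [ 0.3573 -0.2834  0.0131] [0. 0.]
```

Emit:
play_rows --increments "0 0 0 0.0052 0.001 0.045 1;0 0 0 0.0052 0.001 0.09 1;0 0 0 0.0052 0.001 0.13 1;0 0 0 0.0052 0.001 0.15 1;0 0 0 0.0052 0.001 0.1565 1;0 0 0 0.0052 0.001 0.1565 1;0 0 0 0.0052 0.001 0.1565 1;0 0 0 0.0052 0.001 0.1565 0.6" --grip_force 15

```text
time: 24.0
ee_pos: [0.3575, -0.2849, 0.0189]
eef_rot: [0.709, 0.705, 0.0, 0.001]
ft_force: [0.7, -0.0, 0.5]
width: 0.0844
grip_force: 0.0
```

Emit:
play_rows --increments "0 0 0 0 0 0 0.1;0 0 0 0 0 0 0.1;0 0 0 0 0 0 0.1;0 0 0 0 0 0 0.1;0 0 0 0 0 0 0.1;0 0 0 0 0 0 0.1;0 0 0 0 0 0 0.1;0 0 0 0 0 0 0.1" --grip_force 15

```text
time: 24.8
ee_pos: [0.3565, -0.2842, 0.0175]
eef_rot: [0.709, 0.705, -0.0, 0.0]
ft_force: [1.0, 0.5, -0.5]
width: 0.0229
grip_force: 0.0
```

Emit:
play_rows --increments "0 0 0 0 0 0 0.1;0 0 0 0 0 0 0.1;0 0 0 0 0 0 0.1;0 0 0 0 0 0 0.1"

```text
time: 25.2
ee_pos: [0.3565, -0.2842, 0.0176]
eef_rot: [0.709, 0.705, -0.0, 0.0]
ft_force: [0.8, -0.4, -0.5]
width: 0.0169
grip_force: 15.0
```

Emit:
play_rows --increments "0 0 0 0 0 -0.05 0.1;0 0 0 0 0 -0.1 0.1;0 0 0 0 0 -0.15 0.1;0 0 0 0 0 -0.18 0.1;0 0 0 0.04 0 -0.18 0.1;0 0 0 0.085 0 -0.18 0.1;0 0 0 0.13 0 -0.18 0.1;0 0 0 0.17 0 -0.18 0.1"

```text
time: 26.0
ee_pos: [0.357, -0.1123, 0.1976]
eef_rot: [0.709, 0.705, -0.0, 0.0]
ft_force: [1.4, 0.4, -0.4]
width: 0.0173
grip_force: 15.0
```

```bash
python3 - <<'E'
from h import *
s,c=snap("l3");print(s["ee_pos"],s["width"],s["grip_force"])
E
```

```text
[ 0.35704371 -0.11229193  0.19755488] 0.01729728867426093 14.999044610376586
```

View pics/l3.png

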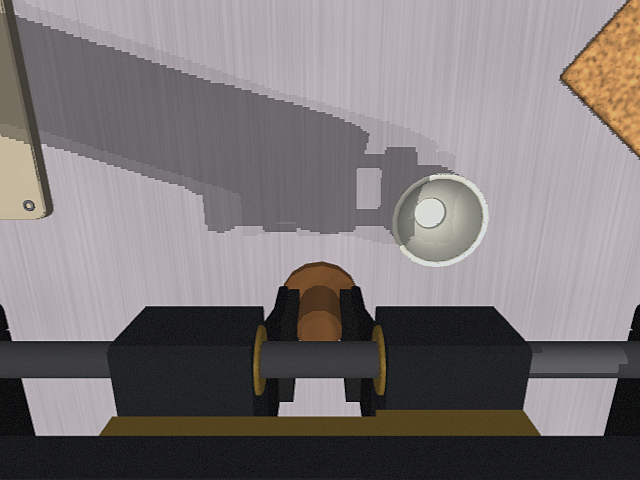

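Lid held upright between the fingers at (320,310).

Emit:
play_rows --increments "0 0 0 0.045 0.002 0 0.1;0 0 0 0.09 0.004 0 0.1;0 0 0 0.135 0.006 0 0.1;0 0 0 0.18 0.008 0 0.1;0 0 0 0.225 0.01 0 0.1;0 0 0 0.27 0.012 0 0.1;0 0 0 0.31 0.0145 0 0.1;0 0 0 0.34 0.0165 0 0.1"

```text
time: 26.85
ee_pos: [0.3752, 0.2283, 0.198]
eef_rot: [0.708, 0.706, 0.001, 0.0]
ft_force: [1.0, -0.9, -1.6]
width: 0.0174
grip_force: 15.0
```

Emit:
play_rows --increments "0 0 0 0.025 0 0 0.1;0 0 0 0.049 0 0 0.1;0 0 0 0.049 0 0.02 0.1;0 0 0 0.049 0 0.038 0.1;0 0 0 0.049 0 0.038 0.1;0 0 0 0.049 0 0.038 0.1;0 0 0 0.049 0 0.038 0.1;0 0 0 0.049 0 0.038 0.1"

```text
time: 27.65
ee_pos: [0.3763, 0.2748, 0.1604]
eef_rot: [0.709, 0.705, 0.001, 0.001]
ft_force: [0.1, 0.8, 0.3]
width: 0.0174
grip_force: 15.0
```

Emit:
play_rows --increments "0 0 0 0.0018 -0.0026 0 0.1;0 0 0 0.0018 -0.0026 0 0.1;0 0 0 0.0018 -0.0026 0 0.1;0 0 0 0.0018 -0.0026 0.006 0.1;0 0 0 0.0018 -0.0026 0.006 0.1;0 0 0 0.0018 -0.0026 0.006 0.1"

```text
time: 28.25
ee_pos: [0.373, 0.2764, 0.1532]
eef_rot: [0.709, 0.705, -0.0, -0.0]
ft_force: [-0.1, -0.4, 0.7]
width: 0.0177
grip_force: 15.0
```

Emit:
play_rows --increments "0 0 0 0.0002 0.0004 0.003 0.1;0 0 0 0.0002 0.0004 0.006 0.1;0 0 0 0.0002 0.0004 0.009 0.1;0 0 0 0.0002 0.0004 0.011 0.1;0 0 0 0.0002 0.0004 0.013 0.1;0 0 0 0.0002 0.0004 0.0138 0.1;0 0 0 0.0002 0.0004 0.0138 0.1;0 0 0 0.0002 0.0004 0.0138 0.1"

```text
time: 29.05
ee_pos: [0.3736, 0.2767, 0.1397]
eef_rot: [0.709, 0.705, 0.0, 0.0]
ft_force: [-0.4, -0.3, 0.8]
width: 0.0172
grip_force: 15.0
```

Emit:
play_rows --increments "0 0 0 0 0 0.0006 0.1;0 0 0 0 0 0.0012 0.1;0 0 0 0 0 0.0012 0.1"

```text
time: 29.35
ee_pos: [0.374, 0.277, 0.1394]
eef_rot: [0.709, 0.705, 0.0, 0.0]
ft_force: [-1.8, -2.2, 10.5]
width: 0.0178
grip_force: 15.0
```

Seated under load. Release, rise and back away to look.

Emit:
play_rows --increments "0 0 0 0 0 0 0.5;0 0 0 0 0 0 0.5;0 0 0 0 0 0 0.5;0 0 0 0 0 0 0.5;0 0 0 0 0 -0.03 0.5;0 0 0 0 0 -0.07 0.5;0 0 0 0 0 -0.1 0.5;0 0 0 0 0 -0.1 0.5"

```text
time: 30.15
ee_pos: [0.375, 0.278, 0.2419]
eef_rot: [0.709, 0.705, 0.002, 0.001]
ft_force: [0.1, 0.4, -0.4]
width: 0.0432
grip_force: 0.0
```

Emit:
play_rows --increments "0 0 0 -0.045 0 0 0.5;0 0 0 -0.09 0 0 0.5;0 0 0 -0.135 0 0 0.5;0 0 0 -0.17 0 0 0.5;0 0 0 -0.2 0 0 0.5;0 0 0 -0.2 0 0 0.5;0 0 0 -0.2 0 0 0.5;0 0 0 -0.2 0 0 0.5"

```text
time: 30.95
ee_pos: [0.3725, 0.0776, 0.2383]
eef_rot: [0.708, 0.706, -0.0, -0.0]
ft_force: [-0.1, 0.6, 0.2]
width: 0.0436
grip_force: 0.0
```

```bash
python3 - <<'E'
from h import *
a=camera("scene")["color"][170:370,330:530,::-1];b=camera("side")["color"][60:260,160:360,::-1]
cv2.imwrite("pics/end.png",cv2.resize(np.hstack([a,b]),None,fx=2,fy=2))
cs=[camera("scene"),camera("side")];old=[cv2.imread("pics/scene0.png")[:,:,::-1],cv2.imread("pics/side0.png")[:,:,::-1]]
for c,o,boxes in zip(cs,old,([(290,210,328,245),(195,165,232,208),(358,278,392,342)],[(285,262,338,310),(368,384,424,448),(322,122,352,180)])):
    print([np.abs(c["color"][y0:y1,x0:x1].astype(int)-o[y0:y1,x0:x1]).mean().round(1) for x0,y0,x1,y1 in boxes])
E
```

```text
[np.float64(5.0), np.float64(4.7), np.float64(4.4)]
[np.float64(3.9), np.float64(2.9), np.float64(3.5)]
```

View pics/end.png

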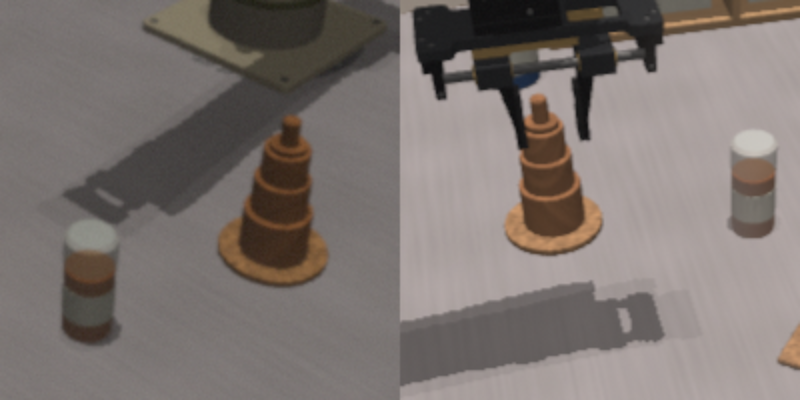

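The tower stands straight on the trivet with the lid seated in both views; the image patches around the bystanders barely changed.

```bash
python3 -c "
from bench import *
print(close_job())"
```

```text
the job is handed in; nothing more can be done
None
```

The spice tower is rebuilt on the round trivet, jars and lid seated in order and standing free; the grinder, ramekin and pepper look unmoved in the camera views, and I handed the job in at about 31 s.

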